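Index the next board under the air nozzle and set its valve two turns open

TASK

Turn the six-station indexing table one station clockwise (seen from above) so that the next circuit board clicks into place under the air nozzle. Then set the air from zero: with the upright turning handle on the valve's handwheel, close the valve clockwise to its stop and back it off exactly two full turns, finishing with the handle still held in the gripper, ready to shut off. Leave the other things on the bench where they are.

Things in the scene. Friction and masses are not known exactly. Their poses are not given: they have to be found in the camera images.
- index_base: Fixed base of the indexing table, dark steel, 190 x 180 mm; origin on the bench below the table's axis, z up, +x away from the robot (yaw within 0.3 rad). It may stand left or right of the robot's middle. On its +x side, 150 mm from the axis, stands the nozzle's post, 16 mm thick, 182 mm high; a thin copper tube 168 mm up runs from it to the nozzle. Keep the tool clear of both.
- index_table (a joint): Angle of the round table on its vertical axis: 0 at the start, growing clockwise seen from above. A spring detent clicks every 60 degrees (0, 1.047, 2.094 rad): at most 0.35 N m to turn it over, about 4 N at a peg. Past half way it draws the table on towards the next click; let go within 20 degrees of a click, the table settles there.
- table_centre (a point): Centre of the aluminium table's upper face, on its axis, 63 mm above the bench; the table is 220 mm across. Six black nests, each with a green board, sit every 60 degrees, 70 mm from the axis (42 mm radially, 50 mm across, parts up to 78 mm above the bench), the first under the nozzle. Midway between nests, 95 mm from the axis, stand six round steel pegs, by which the table is turned.
- peg_right (a point): Top, on its axis, of one of the six upright pegs (14 mm thick, free from 68 to 119 mm above the bench, fixed to the table): the right one of the two nearest the robot at the start, at 210 degrees counter-clockwise from the base's +x. It travels with the table: one station clockwise takes it to 150 degrees, across the robot's side from right to left.
- nest_next (a point): Top of the nest, 71 mm above the bench, 70 mm from the table's axis, whose board must come under the nozzle; at the start 60 degrees counter-clockwise of the nozzle seen from above.
- nozzle_tip (a point): Tip of the brass air nozzle, fixed to the base, 70 mm from the table's axis along the base's +x, 102 mm above the bench, above the board of the station in use.
- valve_wheel (a joint): Angle of the handwheel on its vertical axis: 0 when closed, at a hard stop; grows counter-clockwise seen from above (opening), 6.283 per turn, up to 28.3. It starts 0.3 to 1.05 turns open. It turns against 0.12 N m of packing friction (2 N at the handle) and stays where it is left.
- wheel_centre (a point): Centre of the hub's top, on the wheel's axis, 172 mm above the bench. The dark steel wheel is 141 mm across, its rim's top 169 mm up; it does not rise, but the stem (12 mm) comes up through the hub, to 178 mm when shut and 2.6 mm more per turn. The brass valve with its yoke stands on a fixed 130 x 120 mm plate.
- crank_handle: Black upright handle on the wheel's rim: a cylinder 22 mm thick, from 171 to 233 mm above the bench, 62 mm from the wheel's axis. Origin on its axis 170 mm above the bench, z up. It spins freely on its own pin, so the gripper can keep its orientation while carrying it round. As joint valve_wheel grows it travels counter-clockwise about wheel_centre.
- handle_middle (a point): Point on the handle's axis 208 mm above the bench, 38 mm above its origin: where to grip it.
- multimeter: Hand multimeter 180 x 86 x 34 mm, origin under its centre. Loose on the bench; leave it where it is.
- solder_spool: Solder spool 60 mm across, 43 mm high, standing, origin under its centre. Loose on the bench; leave it where it is.
- pliers: Pliers about 165 x 70 x 16 mm, lying, origin near their pivot. Loose on the bench; leave it where it is.
- mug: White mug 80 mm across, 92 mm high, origin under its centre. Loose on the bench; leave it where it is.
- parts_tray: Open grey parts tray 140 x 100 x 35 mm, origin under its centre. Loose on the bench; leave it where it is.
- screwdriver: Screwdriver 190 mm long, lying along its own x. Loose on the bench; leave it where it is.
- calculator: Pocket calculator 150 x 78 x 13 mm, origin under its centre. Loose on the bench; leave it where it is.
There are look-alikes about, which are no part of the job. Leave any blue look-alike of the part that bears valve_wheel alone.

How it is judged:
On the way, in this order (a step that is already met when the one before it is completed fails the run):
1. the table is one station further clockwise, resting in its click (value of joint index_table between 0.967 and 1.127 rad and velocity of joint index_table between -0.1 and 0.1 rad/s), for 0.3 s.
2. the valve is closed against its stop (value of joint valve_wheel below 0.12 rad), for 0.1 s.
At the end, for the whole second after the job is handed in: The valve, closed to its stop first, rests two full turns (within 15 degrees) open; the fingers grip its handle (over 4 N, grasp point within 20 mm of the handle's axis); the table rests in the click one station clockwise of its start (within 4.5 degrees) (value of joint valve_wheel between 12.306 and 12.826 rad and value of joint index_table between 0.967 and 1.127 rad and velocity of joint valve_wheel between -0.1 and 0.1 rad/s and contact force between the fingers and crank_handle above 4 N and horizontal distance between the grasp point and handle_middle below 0.02 m and z of the grasp point in the frame of crank_handle between 0 and 0.075 m); the arm keeps its last pose, push and grip.
It fails at once if the table is turned the wrong way or past the next station (value of joint index_table below -0.53 rad or value of joint index_table above 1.58 rad).
It fails at once if a loose thing on the bench is knocked away (over 40 mm) (distance of any of multimeter, solder_spool, pliers, mug, parts_tray, screwdriver, calculator from where it was at the start of the episode above 0.04 m).
It also fails if it takes over 70 s, if anything falls off the work surface, if the arm or the gripper's body presses on something with over 40 N, if the wrist force passes 120 N, or if a joint passes its speed limit or range.

ROBOT

A 6-joint arm with a two-finger parallel gripper is mounted at the origin on the work surface. World frame = base frame: x ahead of the robot, y to its left, z up, the work surface at z = 0. Lengths are in m, angles in rad, forces in N, time in s.
With the tool pointing down it reaches from about 0.325 to 0.875 m from the base axis. Payload 4.4 kg.
Tool frame: the origin (TCP) lies at the very end of the fingers, on their centre line; the grasp point (between the pads) lies 19 mm behind it (r.grasp_offset is the distance from the TCP to the grasp point, in m); z points along the fingers, y is the line along which they close (so a half turn about z gives the same grasp; the last joint's range is limited). The gripper opens to 85 mm and grips with 20 to 120 N. Pads are 22 mm wide; open, the fingers measure 114 mm over their backs; the gripper's body (76 mm by 85 mm) begins 54 mm behind the grasp point. The pads swing forward as they close: fully open they stand 13 mm farther back than shut.
Start: joints at [1.194, 0.207, 1.542, -0, 1.393, -0.15], TCP at [0.129, 0.56, 0.202] pointing down, gripper open.
Joint ranges: [-2.73, 2.73], [-0.86, 2.22], [0.23, 2.46], [-1.11, 4.25], [0.08, 2.63], [-2.82, 2.82]. Speed limits (rad/s): [2.79, 2.79, 3.14, 3.14, 3.14, 3.14].

INTERFACE

Orientations are given as [roll, pitch, yaw] about the fixed x, y, z axes, in that order (R = Rz(yaw) Ry(pitch) Rx(roll)).
In Python, from bench import readout, eyes, order, r gives the robot as it stands.
- The arm moves only by the tool play_rows, never from a script. Its argument "deltas" is one flat list of numbers, 5 for each row, row after row: the shift along the tool's x, y, z in cm, then the turn about the tool's z in degrees, then the gripper command: -1 is fully open, 1 is shut, values between are in proportion. In form: [x, y, z, twist, fingers, x, y, z, twist, fingers, ...]. A call has 1 to 12 rows; each row shifts and turns the commanded pose from where the row before left it, along the tool's axes as they then stand; what a row does not reach is not made up. A row lasts 1/10 s, in which the tool goes at most 50 mm and 8.59 degrees, less where a joint would pass 70% of its speed; a pose out of reach is approached as far as the arm can. A call with a gripper value outside its range is refused whole. The fingers move at their own pace and stop on an object; the grip force is fixed at half the most. Time passes only in rows, so rows that do not move let the fingers close. It gives the time, the measured TCP pose, the force, the opening and the grip force at its end, in the units of the state.
- readout.read_state(): the state, without advancing time (a new reading comes with each control period).
- eyes.camera(name): name is "scene" or "top" or "wrist"; returns a dict with "frame" (480x640x3 uint8, blue, green, red), "intrinsics" (3x3 intrinsics, pixels), "R" (3x3) and "t" (3): a world point X has camera coordinates R X + t. Camera axes: x right, y down, z forward; pixel columns grow to the right and rows downward; lengths in m; the calibration is good to about 2 mm. A picture is of the moment at which its call begins. There is no depth.
- order.job_done(): hands the job in; it is judged then, once.
The state is a dict: "time": time; "q": joint angles; "qvel": joint speeds; "tau": joint torques, N m; "position": TCP position; "tool_rot": TCP orientation; "contact_force": force on the tool from outside, world axes, zero at the start; "torque": the same for the moment, N m; "width": finger opening in m; "grip_force": force on a finger pad.
Only numpy, scipy, OpenCV 4.12 (cv2) and the standard library are available. Lean on these libraries where they do the work, as an engineer would, in place of code of your own. Each camera call takes 0.05 s, during which the arm holds its last target. There are 200 camera calls.

## Working session

There is one attempt and no reset: what is moved stays moved. The work goes in short steps, Python scripts to look and compute and a tool call to move; the robot and the scene stay as the last step left them, time stands still between calls to the robot, and variables do not carry over. Pictures are saved under pics/ and viewed, at most 10 in all, crops included, and the job is handed in when it is done.

Besides the shell and the picture viewer there is one more tool, called as name(argument=value, ...) on one line, values as JSON. play_rows: Moves the arm, as the interface text tells. Its arguments: {"type":"object","properties":{"deltas":{"type":"array"}},"required":["deltas"]}

```bash
ls; mkdir -p pics; python3 - <<'E'
from bench import readout, eyes, order, r
import cv2,numpy as np,pickle
d={}
for n in("scene","top"):
    c=eyes.camera(n);d[n]=c;cv2.imwrite(f"pics/{n}0.png",c["frame"]);print(n,np.round(c["intrinsics"],1).tolist(),np.round(c["R"],3).tolist(),np.round(c["t"],3))
pickle.dump(d,open("c0.pkl","wb"))
s=readout.read_state();print(s)
E
```

```text
pics
scene [[559.3, 0.0, 313.4], [0.0, 559.3, 250.6], [0.0, 0.0, 1.0]] [[0.772, 0.636, -0.008], [0.512, -0.628, -0.586], [-0.377, 0.448, -0.81]] [-0.437 -0.199  1.762]
top [[445.4, 0.0, 322.4], [0.0, 445.4, 239.1], [0.0, 0.0, 1.0]] [[-0.021, -1.0, -0.011], [-0.985, 0.023, -0.172], [0.172, 0.007, -0.985]] [0.003 0.556 1.372]
{'time': 0.1, 'q': array([ 1.19450162e+00,  2.07361835e-01,  1.54281538e+00, -3.81272327e-05,
        1.39353493e+00, -1.50548064e-01]), 'qvel': array([ 0.00148421, -0.00228399, -0.00373394,  0.00086624,  0.00132631,
       -0.00107034]), 'tau': array([ 4.98527443e-04, -3.84088898e+01, -2.92553043e+01, -3.33212683e-04,
        4.80467148e-03,  4.78544325e-05]), 'position': array([0.12847332, 0.55968517, 0.20052457]), 'tool_rot': array([-3.13949150e+00, -2.80790810e-04,  2.91585248e+00]), 'contact_force': array([-0.42144309,  0.81505899,  0.34705444]), 'torque': array([ 0.03645438, -0.00391352,  0.0258031 ]), 'grip_force': 0.0, 'width': 0.0854493977970727}
```

View pics/scene0.png

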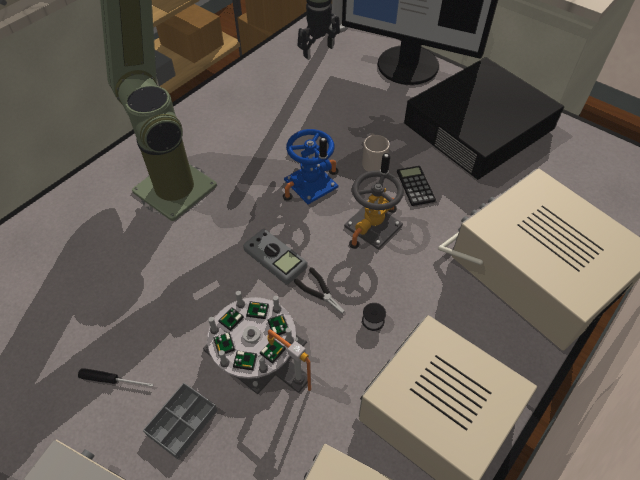

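View pics/top0.png

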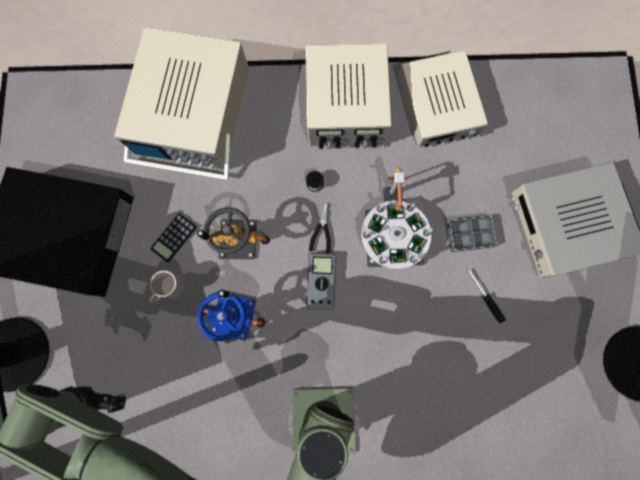

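Candidates for the valve wheel are the dark steel wheel (scene 377,188; top 229,230) and the blue look-alike (scene 311,147; top 225,315). By the description I choose the dark one. There is only one indexing table (scene 252,338; top 397,234). A close crop will check this.

```bash
cat > h.py <<'E'
import numpy as np,cv2,pickle
def ray(c,u,v):
    K,R,t=c["intrinsics"],np.array(c["R"]),np.array(c["t"])
    d=R.T@np.linalg.inv(K)@np.array([u,v,1.]);return -R.T@t,d/np.linalg.norm(d)
def plane(c,u,v,z):
    o,d=ray(c,u,v);return o+d*(z-o[2])/d[2]
def tri(*obs):
    A=0;b=0
    for c,u,v in obs:
        o,d=ray(c,u,v);P=np.eye(3)-np.outer(d,d);A=A+P;b=b+P@o
    return np.linalg.solve(A,b)
def proj(c,X):
    p=c["intrinsics"]@(np.array(c["R"])@np.array(X)+np.array(c["t"]));return p[:2]/p[2]
def crop(im,x,y,w,h,s):return cv2.resize(im[y:y+h,x:x+w],None,fx=s,fy=s,interpolation=cv2.INTER_CUBIC)
E
python3 - <<'E'
from h import *
d=pickle.load(open("c0.pkl","rb"));S,T=d["scene"]["frame"],d["top"]["frame"]
A=np.vstack([np.hstack([crop(T,350,160,100,75+37,4)[:300],crop(T,190,190,100,75,4)]),np.hstack([crop(S,200,290,120,90,10/3),crop(S,335,145,80,60,5)])])
A=np.vstack([np.hstack([crop(T,350,165,100,75,4)*0+crop(T,345,165,100,75,4),crop(T,185,195,100,75,4)]),np.hstack([crop(S,200,290,120,90,10/3),crop(S,335,145,80,60,5)])])
cv2.imwrite("pics/crop1.png",A);print(A.shape)
# table disc in top
for n in("top","scene"):
    c=d[n];hsv=cv2.cvtColor(c["frame"],cv2.COLOR_BGR2HSV)
    m=((hsv[...,1]<40)&(hsv[...,2]>165)).astype(np.uint8)
    x,y,w,h=(350,190,95,90) if n=="top" else (195,285,115,100)
    mm=np.zeros_like(m);mm[y:y+h,x:x+w]=m[y:y+h,x:x+w]
    cs,_=cv2.findContours(mm,cv2.RETR_EXTERNAL,cv2.CHAIN_APPROX_NONE);k=max(cs,key=cv2.contourArea)
    hu=cv2.convexHull(k);e=cv2.fitEllipse(hu);print(n,e,cv2.contourArea(hu),plane(c,*e[0],.063))
E
```

```text
(600, 800, 3)
top ((395.6441345214844, 234.3153076171875), (67.2856216430664, 70.05842590332031), 85.78621673583984) 3192.0 [ 0.5632265  -0.24106045  0.063     ]
scene ((250.00303649902344, 336.98248291015625), (36.910560607910156, 43.99663543701172), 50.44636917114258) 1038.0 [ 0.5697768  -0.25062084  0.063     ]
```

View pics/crop1.png

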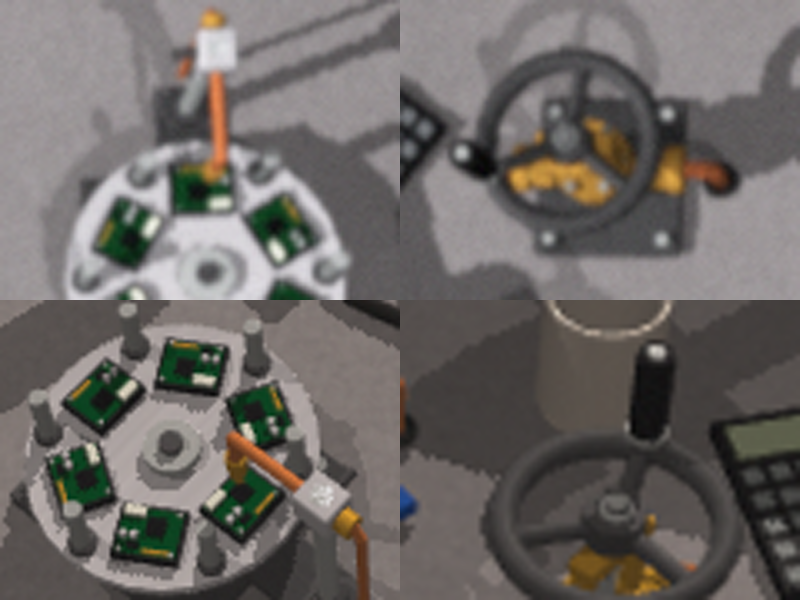

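```bash
python3 - <<'E'
from h import *
from scipy.optimize import least_squares
d=pickle.load(open("c0.pkl","rb"));S,T=d["scene"],d["top"]
sp={150:(221.6,353.9),210:(212,319.4),270:(238.4,293),330:(276.8,298.1),30:(289.1,330.5),90:(263.6,360.5)}
# angles: try labelings by geometry
P=np.array([plane(S,*v,.119) for v in sp.values()]);print(np.round(P,3).tolist())
tp=[(381.25,206.25),(410.5,205),(367.5,231),(427.5,231)]
Q=np.array([plane(T,*v,.119) for v in tp]);print(np.round(Q,3).tolist())
def fit(P):
    def f(p):
        a=np.arctan2(P[:,1]-p[1],P[:,0]-p[0]);k=np.round((a-p[2]-np.pi/6)/(np.pi/3));g=p[2]+np.pi/6+k*np.pi/3
        return np.r_[P[:,0]-p[0]-.095*np.cos(g),P[:,1]-p[1]-.095*np.sin(g)]
    c=P[:,:2].mean(0)
    return min((least_squares(f,[*c,y]) for y in(-.3,-.1,.1,.3)),key=lambda s:s.cost)
for X in(P,): 
    s=fit(X);print(s.x,np.sqrt(2*s.cost/6))
def f2(p):return 0
s=fit(np.vstack([P,Q]));print("both",s.x,s.cost)
# nozzle post box
print("post",tri((T,345+217/4,165+48/4),(S,200+322*.3,290+195*.3)))
print("hub",tri((T,226.5,228.75),(S,377.6,186.6)),plane(T,226.5,228.75,.176),plane(S,377.6,186.6,.174))
print("rim",plane(T,226.75,230,.165))
print("htop",tri((T,200.75,233),(S,386,155.4)),plane(T,200.75,233,.233),plane(S,386,155.4,.233),"base",plane(S,384.6,172,.171))
E
```

```text
[[0.573, -0.341, 0.119], [0.49, -0.292, 0.119], [0.488, -0.198, 0.119], [0.572, -0.148, 0.119], [0.654, -0.197, 0.119], [0.659, -0.292, 0.119]]
[[0.641, -0.192, 0.119], [0.643, -0.282, 0.119], [0.565, -0.147, 0.119], [0.561, -0.329, 0.119]]
[ 0.57265682 -0.24457663  0.00930563] 0.0021660395010846406
both [ 0.56822568 -0.24199939  0.01102591] 0.0002512479754881646
post [ 0.7164332  -0.24143618  0.17444556]
hub [0.57208852 0.27018377 0.16979059] [0.57066788 0.26859926 0.176     ] [0.57416211 0.26704569 0.174     ]
rim [0.56914626 0.27029252 0.165     ]
htop [0.55030207 0.3295111  0.22850144] [0.54866303 0.3273274  0.233     ] [0.55310786 0.32660116 0.233     ] base [0.55592473 0.32632311 0.171     ]
```

The crop confirms the dark steel wheel with its black handle, at scene (377,187), and a handle top at (386,155). The pegs and nozzle are as described. The table centre is about (0.569,-0.242), the wheel centre about (0.571,0.269) and the handle about (0.551,0.328). First I lift and twist.

play_rows(deltas=[0,0,-1,8.5,-1,0,0,-1,8.5,-1,0,0,-1,8.5,-1,0,0,-1,8.5,-1,0,0,-1,8.5,-1,0,0,-1,8.5,-1,0,0,-1,8.5,-1,0,0,-1,8.5,-1,0,0,-1,8.5,-1,0,0,-1,8.5,-1,0,0,-1,8.5,-1,0,0,-1,8.5,-1])

```text
time: 1.3
position: [0.1286, 0.56, 0.3212]
tool_rot: [3.142, 0.001, 1.13]
contact_force: [-0.4, -0.1, -0.8]
width: 0.0852
grip_force: 0.0
```

```bash
cat > go.py <<'E'
import sys,numpy as np
from scipy.spatial.transform import Rotation as Ro
from bench import readout
s=readout.read_state();R=Ro.from_euler("xyz",s["tool_rot"]).as_matrix()
print("t",s["time"],"p",np.round(s["position"],4),"rpy",np.round(np.degrees(s["tool_rot"]),2),"F",np.round(s["contact_force"],1),"w",s["width"],s["grip_force"],"q",np.round(s["q"],2))
a=[float(x) for x in sys.argv[1:]];p=s["position"]
for i in range(0,len(a),3):
    g=np.array(a[i:i+3]);print("cm in tool:",np.round(R.T@(g-p)*100,2));p=g
E
python3 go.py .40 .35 .32  .53 0 .32  .487 -.2895 .32
```

```text
t 1.3 p [0.1286 0.56   0.3212] rpy [1.800e+02 8.000e-02 6.472e+01] F [-0.4 -0.1 -0.8] w 0.08515275306871165 0.0 q [1.19 0.14 1.37 0.   1.63 1.64]
cm in tool: [-7.4  33.51  0.14]
cm in tool: [-26.09  26.7    0.04]
cm in tool: [-28.01   8.48   0.04]
```

play_rows(deltas=[-0.8,3.7,0,0,-1,-0.8,3.7,0,0,-1,-0.8,3.7,0,0,-1,-0.8,3.7,0,0,-1,-0.8,3.7,0,0,-1,-0.8,3.7,0,0,-1,-0.8,3.7,0,0,-1,-0.8,3.7,0,0,-1,-0.8,3.7,0,0,-1,-2.6,2.7,0,0,-1,-2.6,2.7,0,0,-1,-2.6,2.7,0,0,-1])

```text
time: 2.5
position: [0.4411, 0.2483, 0.3209]
tool_rot: [-3.141, 0.001, 1.136]
contact_force: [0.7, 0.7, 0.4]
width: 0.0851
grip_force: 0.0
```

play_rows(deltas=[-2.6,2.7,0,0,-1,-2.6,2.7,0,0,-1,-2.6,2.7,0,0,-1,-2.6,2.7,0,0,-1,-2.6,2.7,0,0,-1,-2.6,2.7,0,0,-1,-2.6,2.7,0,0,-1,-3.5,1.1,0,0,-1,-3.5,1.1,0,0,-1,-3.5,1.1,0,0,-1,-3.5,1.1,0,0,-1,-3.5,1.1,0,0,-1])

```text
time: 3.7
position: [0.511, -0.1781, 0.321]
tool_rot: [-3.141, -0.0, 1.136]
contact_force: [1.2, 0.0, -0.8]
width: 0.0856
grip_force: 0.0
```

play_rows(deltas=[-2.5,0.8,0,0,-1,-2,0.6,0,0,-1,0,0,0,7,-1,0,0,0,7,-1,0,0,0,7,-1,0,0,0,7,-1,0,0,0,7,-1,0,0,0,0,-1])

```text
time: 4.5
position: [0.5051, -0.2233, 0.3209]
tool_rot: [-3.14, 0.001, 0.525]
contact_force: [-0.3, 0.4, 0.2]
width: 0.0856
grip_force: 0.0
```

```bash
python3 go.py .487 -.2895 .20; python3 - <<'E'
from h import *
from bench import eyes
c=eyes.camera("wrist");cv2.imwrite("pics/w1.png",c["frame"]);pickle.dump(c,open("w1.pkl","wb"))
for p in [(.487,-.2895,.119),(.487,-.1945,.119),(.569,-.242,.063)]:print(proj(c,p))
E
```

```text
t 4.5 p [ 0.5051 -0.2233  0.3209] rpy [-1.7994e+02  3.0000e-02  3.0080e+01] F [-0.3  0.4  0.2] w 0.08558910104396633 0.0 q [-0.57  0.09  1.43 -0.    1.62  0.47]
cm in tool: [-4.87  4.84 12.09]
[363.81885708 238.36679659]
[285.92767451 194.68131542]
[361.13453673 143.94949359]
```

View pics/w1.png

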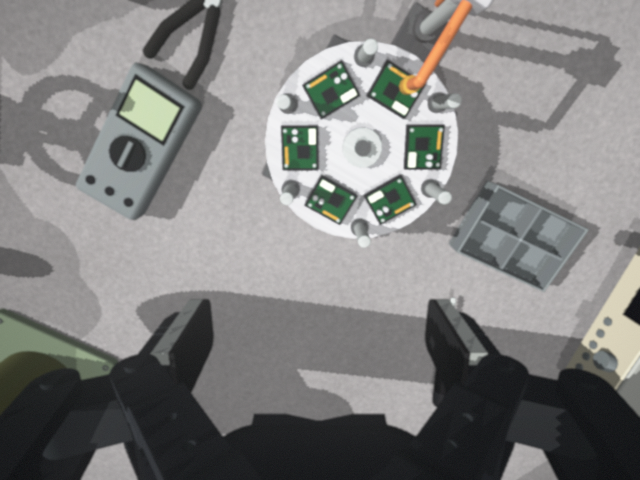

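The wrist view shows peg_right at (363,239), within 1 px of the predicted (364,238), so I descend and grip it.

play_rows(deltas=[-2.4,2.4,0,0,-1,-2.5,2.4,0,0,-1,0,0,3,0,-1,0,0,3,0,-1,0,0,3,0,-1,0,0,3,0,-1,0,0,3,0,-1,0,0,3,0,-1,0,0,3,0,-1,0,0,1.9,0,-1])

```text
time: 5.55
position: [0.4855, -0.2883, 0.0897]
tool_rot: [-3.138, 0.001, 0.527]
contact_force: [-0.2, 0.6, -0.1]
width: 0.0856
grip_force: 0.0
```

play_rows(deltas=[0,0,0,0,0,0,0,0,0,0.5,0,0,0,0,1,0,0,0,0,1,0,0,0,0,1,0,0,0,0,1,0,0,0,0,1,0,0,0,0,1])

```text
time: 6.35
position: [0.487, -0.2896, 0.0927]
tool_rot: [3.141, -0.0, 0.525]
contact_force: [-0.4, 0.1, -0.2]
width: -0.0002
grip_force: 0.0
```

```bash
python3 go.py .487 -.2895 .092; python3 - <<'E'
from h import *
# tool pose now yaw 30deg: row shift for 5deg step about centre
print(2*.095*np.sin(np.radians(2.5))*100)
E
```

```text
t 6.35 p [ 0.487  -0.2896  0.0927] rpy [179.99  -0.    30.07] F [-0.4  0.1 -0.2] w -0.0002260896434826574 0.0 q [-0.69  0.3   1.66 -0.    1.18  0.36]
cm in tool: [ 0.   -0.01  0.07]
0.828768359941384
```

```bash
python3 - <<'E'
from h import *
from bench import eyes
c=eyes.camera("wrist");s=eyes.camera("scene");t=eyes.camera("top")
A=np.hstack([cv2.resize(c["frame"],(480,360)),crop(s["frame"],190,280,128,144,2.5)]);cv2.imwrite("pics/w2.png",A)
pickle.dump(dict(wrist=c,scene=s,top=t),open("c1.pkl","wb"))
print(proj(c,(.487,-.29,.119))*.75)
E
```

```text
[239.35029257 223.2939791 ]
```

View pics/w2.png

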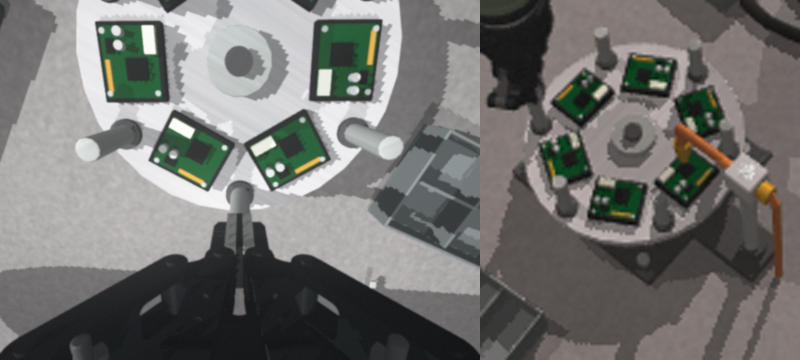

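```bash
python3 - <<'E'
from h import *
d=pickle.load(open("c1.pkl","rb"));c=d["wrist"]
for p in [(90,150),(388,147),(238,235),(238,250)]:print(plane(c,p[0]/.75,p[1]/.75,.119))
print("base",plane(c,238/.75,190/.75,.068), plane(c,240/.75,62/.75,.075))
print("tcp in wrist*.75",proj(c,(.487,-.2896,.0927))*.75,"scene crop",(proj(d["scene"],(.487,-.2896,.0927))-[190,280])*2.5+[480,0])
cv2.imwrite("pics/w3.png",np.hstack([crop(c["frame"],240,220,160,150,2.5),crop(d["scene"]["frame"],185,270,80,75,5)]))
E
```

```text
[ 0.48471186 -0.19845183  0.119     ]
[ 0.56628385 -0.33630698  0.119     ]
[ 0.4799043  -0.29317635  0.119     ]
[ 0.47103177 -0.29829068  0.119     ]
base [ 0.48784211 -0.28839161  0.068     ] [ 0.56640896 -0.24460711  0.075     ]
tcp in wrist*.75 [238.79533397 204.7778258 ] scene crop [538.28955856 108.1443314 ]
```

View pics/w3.png

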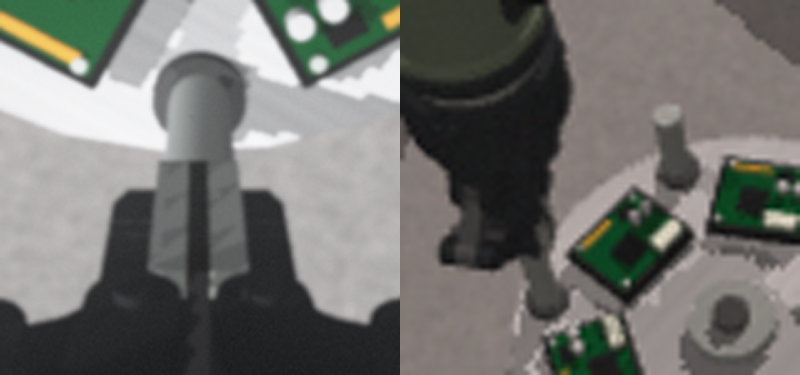

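play_rows(deltas=[0,-0.4,0,0,1,0,-0.4,0,0,1,0,-0.4,0,0,1,0,0,0,0,1])

```text
time: 6.9
position: [0.4805, -0.2784, 0.0924]
tool_rot: [-3.141, 0.0, 0.525]
contact_force: [0.4, 0.0, 0.1]
width: 0.0002
grip_force: 0.0
```

```bash
python3 - <<'E'
from h import *
from bench import eyes
c=eyes.camera("wrist");s=eyes.camera("scene");t=eyes.camera("top")
pickle.dump(dict(wrist=c,scene=s,top=t),open("c2.pkl","wb"))
d=pickle.load(open("c1.pkl","rb"))
for n,(x,y,w,h) in dict(scene=(185,270,130,120),top=(340,180,110,110)).items():
    a=cv2.absdiff(d[n]["frame"],eval(n[0])["frame"]).max(2)[y:y+h,x:x+w]>40
    print(n,a.sum(),[ (int(p.min()),int(p.max())) for p in np.nonzero(a)] if a.any() else 0)
cv2.imwrite("pics/w4.png",np.hstack([crop(c["frame"],200,200,200,150,2),crop(s["frame"],185,270,80,60,5)]))
E
```

```text
scene 306 [(0, 53), (0, 35)]
top 1068 [(30, 109), (38, 109)]
```

View pics/w4.png

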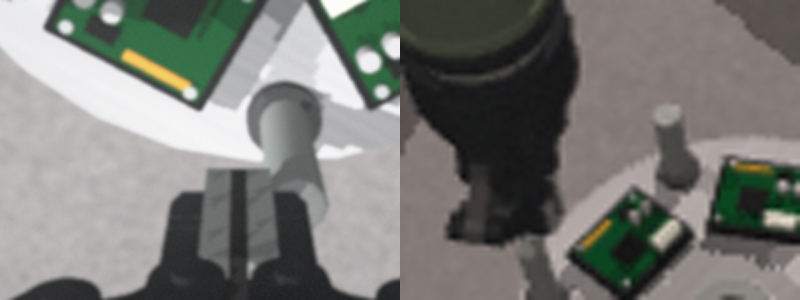

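```bash
python3 - <<'E'
from h import *
from bench import readout
from scipy.spatial.transform import Rotation as Ro
d=pickle.load(open("c2.pkl","rb"));c=d["wrist"]
s=readout.read_state();Rt=Ro.from_euler("xyz",s["tool_rot"]).as_matrix()
o,_=ray(c,320,240);print("cam in tool mm",np.round(Rt.T@(o-s["position"])*1000,1),"axis in tool",np.round(Rt.T@np.array(c["R"])[2],3))
print("pegtop",plane(c,356,303,.119),"base",plane(c,200+285/2,200+115/2,.068),"tcp pix",proj(c,s["position"]))
print("peg top pred",proj(c,(.487,-.29,.119)), proj(c,(.487,-.29,.068)))
for z in(0,-10,-20,-30,-40):print(z,[np.round(proj(c,s["position"]+Rt@np.array([x,0,z])/1000)) .tolist() for x in(-11,0,11)])
E
```

```text
cam in tool mm [  75.6   -0.5 -171.3] axis in tool [-0.301 -0.001  0.954]
pegtop [ 0.48656262 -0.29412763  0.119     ] base [ 0.48643471 -0.29087954  0.068     ] tcp pix [320.19248675 273.08002213]
peg top pred [348.52897848 298.00664814] [341.69467365 255.9814899 ]
0 [[320.0, 293.0], [320.0, 273.0], [320.0, 253.0]]
-10 [[320.0, 302.0], [320.0, 282.0], [320.0, 260.0]]
-20 [[320.0, 312.0], [320.0, 291.0], [320.0, 269.0]]
-30 [[320.0, 324.0], [320.0, 301.0], [320.0, 278.0]]
-40 [[320.0, 337.0], [320.0, 313.0], [320.0, 289.0]]
```

```bash
python3 - <<'E'
from h import *
from bench import readout
from scipy.spatial.transform import Rotation as Ro
d=pickle.load(open("c2.pkl","rb"))
s=readout.read_state();Rt=Ro.from_euler("xyz",s["tool_rot"]).as_matrix()
out=[]
for n,(x,y,w,h),k in(("scene",(185,250,66,75),6),("top",(345,200,66,75),6)):
    c=d[n];A=np.clip(crop(c["frame"],x,y,w,h,k).astype(float)*1.6,0,255).astype(np.uint8)
    for p,col in [((0,0,0),(0,0,255)),((0,0,-20),(0,255,255)),((0,0,-40),(0,255,0)),((-20,0,0),(255,0,255)),((0,0,-73),(255,255,0))]:
        u=(proj(c,s["position"]+Rt@np.array(p)/1000)-[x,y]+.5)*k
        cv2.circle(A,tuple(int(v) for v in u),3,col,-1)
    u=(proj(c,(.487,-.29,.119))-[x,y]+.5)*k;cv2.drawMarker(A,tuple(int(v) for v in u),(255,255,255),1,12)
    out.append(A)
cv2.imwrite("pics/w5.png",np.hstack(out))
E
```

```text
(no output)
```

View pics/w5.png

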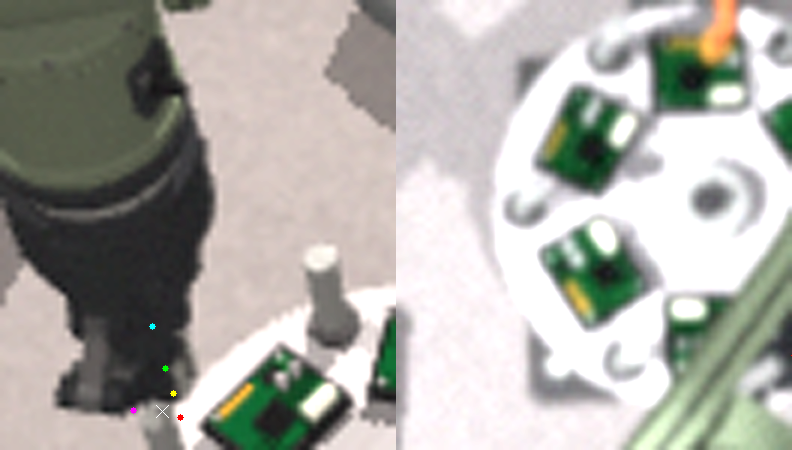

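The images leave two options: the fingers really end higher than the reported TCP, or they sit off in tool x. I'll feel for the peg's top gently.

play_rows(deltas=[0,0.6,0,0,1,0,0.6,0,0,1,0,0,0.2,0,1,0,0,0.2,0,1,0,0,0.2,0,1,0,0,0.2,0,1,0,0,0,0,1])

```text
time: 7.75
position: [0.4892, -0.2931, 0.0893]
tool_rot: [3.133, -0.001, 0.525]
contact_force: [-3.0, 0.0, 15.5]
width: 0.0003
grip_force: 8.0
```

play_rows(deltas=[0,0,0.2,0,1,0,0,0.2,0,1,0,0,0,0,1])

```text
time: 8.05
position: [0.4912, -0.2957, 0.0892]
tool_rot: [3.126, -0.002, 0.525]
contact_force: [-7.4, -2.2, 27.7]
width: -0.0002
grip_force: 14.2
```

Contact came at TCP z of about 0.090 against the 0.119 peg top. So the real fingertips end about 30 mm short of the reported TCP, and I'll grip 30 mm lower. The arm is soft, about 3 N/mm.

play_rows(deltas=[0,0,-1,0,1,0,0,-1,0,1,0,0,-1,0,-1,0,0,0,0,-1,0,0,0,0,-1,0,0,0,0,-1,0,0,0,0,-1,0,0,0,0,-1,0,0,0,0,-1,0,0,0,0,-1])

```text
time: 9.05
position: [0.4869, -0.2895, 0.1104]
tool_rot: [-3.141, 0.0, 0.525]
contact_force: [0.5, 0.8, 0.4]
width: 0.0852
grip_force: 0.0
```

play_rows(deltas=[0,0,1,0,-1,0,0,1,0,-1,0,0,0.8,0,-1,0,0,0.6,0,-1,0,0,0.6,0,-1,0,0,0.5,0,-1,0,0,0,0,-1])

```text
time: 9.75
position: [0.4865, -0.2891, 0.0646]
tool_rot: [-3.14, 0.001, 0.525]
contact_force: [0.2, -1.3, -0.3]
width: 0.0855
grip_force: 0.0
```

```bash
python3 go.py .487 -.2895 .065; python3 -c "from bench import r;print([ (a,getattr(r,a)) for a in dir(r) if a[0]!='_'])"
```

```text
t 9.75 p [ 0.4865 -0.2891  0.0646] rpy [-1.7991e+02  4.0000e-02  3.0060e+01] F [ 0.2 -1.3 -0.3] w 0.08554115205500382 0.0 q [-0.69  0.34  1.68 -0.    1.12  0.36]
cm in tool: [ 0.03  0.06 -0.04]
[('MotionError', <class 'bench.MotionError'>), ('grasp_offset', 0.0187)]
```

play_rows(deltas=[0,0,0,0,0.3,0,0,0,0,0.6,0,0,0,0,1,0,0,0,0,1,0,0,0,0,1,0,0,0,0,1,0,0,0,0,1])

```text
time: 10.45
position: [0.4872, -0.2898, 0.066]
tool_rot: [3.141, -0.0, 0.525]
contact_force: [-1.7, 0.1, 3.0]
width: 0.0118
grip_force: 58.5
```

play_rows(deltas=[0.036,-0.828,0,5,1,0.036,-0.828,0,5,1,0.036,-0.828,0,5,1,0.036,-0.828,0,5,1,0.036,-0.828,0,5,1,0.036,-0.828,0,5,1])

```text
time: 11.05
position: [0.4744, -0.2429, 0.066]
tool_rot: [3.14, -0.001, -0.003]
contact_force: [0.0, -0.9, 1.4]
width: 0.0118
grip_force: 59.8
```

play_rows(deltas=[0.036,-0.828,0,5,1,0.036,-0.828,0,5,1,0.036,-0.828,0,5,1,0.036,-0.828,0,5,1,0.036,-0.828,0,5,1,0.036,-0.828,0,5,1,0,0,0,0,1,0,0,0,0,1,0,0,0,0,1])

```text
time: 11.95
position: [0.4874, -0.1954, 0.066]
tool_rot: [3.141, -0.002, -0.522]
contact_force: [1.1, -1.6, 2.7]
width: 0.0114
grip_force: 59.9
```

```bash
python3 go.py .487 -.1945 .065
```

```text
t 11.95 p [ 0.4874 -0.1954  0.066 ] rpy [ 1.7998e+02 -1.0000e-01 -2.9890e+01] F [ 1.1 -1.6  2.7] w 0.011362331937751727 59.87415611743927 q [-0.55  0.26  1.79 -0.    1.1   1.55]
cm in tool: [-0.08 -0.06  0.1 ]
```

play_rows(deltas=[0,0,0,0,0.5,0,0,0,0,0,0,0,0,0,-1,0,0,0,0,-1,0,0,0,0,-1,0,0,0,0,-1,0,0,0,0,-1,0,0,0,0,-1])

```text
time: 12.75
position: [0.4869, -0.1945, 0.0656]
tool_rot: [-3.142, 0.0, -0.522]
contact_force: [0.7, -0.2, 0.4]
width: 0.0852
grip_force: 0.0
```

play_rows(deltas=[0,0,-2,0,-1,0,0,-3,0,-1,0,0,-3,0,-1,0,0,-4,0,-1,0,0,-4,0,-1,0,0,-4,0,-1,0,0,-4,0,-1,0,0,0,-7.5,-1,0,0,0,-7.5,-1,0,0,0,-7.5,-1,0,0,0,-7.5,-1,0,0,0,0,-1])

```text
time: 13.95
position: [0.4868, -0.1945, 0.3056]
tool_rot: [-3.142, 0.0, 0.001]
contact_force: [0.1, -0.3, -0.0]
width: 0.0851
grip_force: 0.0
```

```bash
python3 go.py .55 .1 .306 .551 .328 .306; python3 - <<'E'
from h import *
from bench import eyes
d=pickle.load(open("c0.pkl","rb"));c=eyes.camera("scene");s=c["frame"]
cv2.imwrite("pics/t6.png",np.hstack([crop(d["scene"]["frame"],200,285,110,100,3.6),crop(s,200,285,110,100,3.6)]))
E
```

```text
t 13.95 p [ 0.4868 -0.1945  0.3056] rpy [-1.8e+02  0.0e+00  5.0e-02] F [ 0.1 -0.3 -0. ] w 0.08514136886785383 0.0 q [-0.55  0.04  1.52  0.    1.59  1.02]
cm in tool: [  6.35 -29.44  -0.04]
cm in tool: [  0.12 -22.8    0.  ]
```

View pics/t6.png

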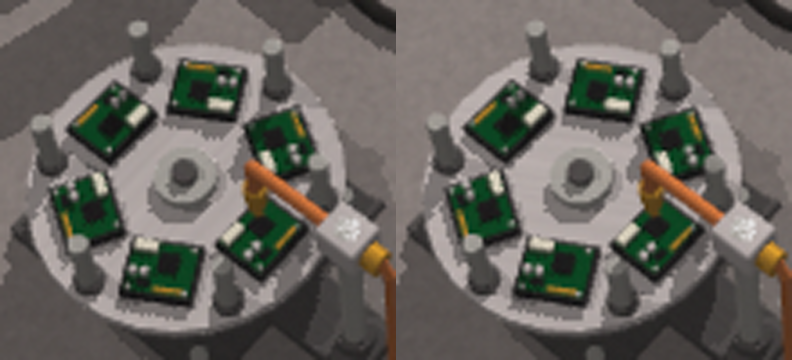

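The table moved cleanly and rests in its click, with peg 210→150 as gripped and the boards back at their nest positions in the picture. Now the handle.

play_rows(deltas=[0.53,-4.35,0,0,-1,0.53,-4.35,0,0,-1,0.53,-4.35,0,0,-1,0.53,-4.35,0,0,-1,0.53,-4.35,0,0,-1,0.53,-4.35,0,0,-1,0.53,-4.35,0,0,-1,0.53,-4.35,0,0,-1,0.53,-4.35,0,0,-1,0.53,-4.35,0,0,-1,0.53,-4.35,0,0,-1,0.53,-4.35,0,0,-1])

```text
time: 15.2
position: [0.5498, 0.3294, 0.3055]
tool_rot: [3.141, -0.0, -0.002]
contact_force: [0.3, -1.0, 0.2]
width: 0.0856
grip_force: 0.0
```

play_rows(deltas=[0,0,0,0,-1,0,0,0,0,-1])

```text
time: 15.4
position: [0.5495, 0.3283, 0.3048]
tool_rot: [3.141, 0.001, 0.001]
contact_force: [-0.3, -1.3, -0.1]
width: 0.0854
grip_force: 0.0
```

```bash
python3 go.py .551 .327 .168; python3 - <<'E'
from h import *
from bench import eyes
c=eyes.camera("wrist");im=c["frame"].copy();pickle.dump(c,open("w7.pkl","wb"))
for p in [(.551,.327,.233),(.551,.327,.171),(.571,.269,.172)]:
    u=proj(c,p);print(u);cv2.drawMarker(im,tuple(int(round(v)) for v in u),(0,0,255),1,10)
cv2.imwrite("pics/w7.png",im)
E
```

```text
t 15.4 p [0.5495 0.3283 0.3048] rpy [1.7994e+02 7.0000e-02 7.0000e-02] F [-0.3 -1.3 -0.1] w 0.08535651335968315 0.0 q [ 0.4   0.29  1.23 -0.    1.62  1.97]
cm in tool: [ 0.17  0.11 13.68]
[319.27670261 229.32969672]
[319.08071323 208.04968891]
[388.52936005 185.04429508]
```

View pics/w7.png

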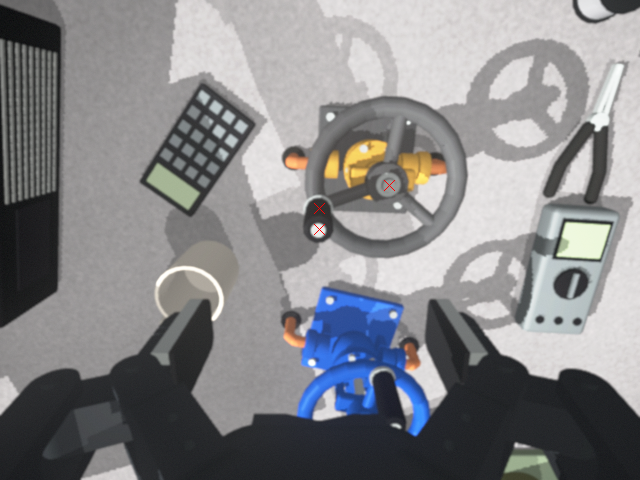

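The wrist view shows the handle's top at (319,229) and the hub at (389,184), both on the predicted marks. The blue look-alike lies nearer the robot. I descend over the handle and grip.

play_rows(deltas=[0.15,0.1,2,0,-1,0,0,3,0,-1,0,0,3,0,-1,0,0,2.5,0,-1,0,0,2,0,-1,0,0,1.2,0,-1,0,0,0,0,-1])

```text
time: 16.15
position: [0.5503, 0.3246, 0.1666]
tool_rot: [3.14, 0.004, -0.001]
contact_force: [0.0, 1.0, 0.7]
width: 0.0855
grip_force: 0.0
```

play_rows(deltas=[0,0,0,0,0,0,0,0,0,0.5,0,0,0,0,1,0,0,0,0,1,0,0,0,0,1,0,0,0,0,1,0,0,0,0,1])

```text
time: 16.85
position: [0.5518, 0.3285, 0.1701]
tool_rot: [-3.138, -0.002, 0.002]
contact_force: [-1.0, 5.9, 3.6]
width: 0.0204
grip_force: 58.8
```

```bash
python3 go.py .551 .327 .168; cat > arc.py <<'E'
# rows for cranking: python3 arc.py start_deg end_deg n  -> tool shifts (yaw 0: tool x=+x, y=-y), absolute aim points
import sys,numpy as np
from bench import readout
C=np.array([.571,.269]);a,b,n=float(sys.argv[1]),float(sys.argv[2]),int(sys.argv[3])
s=readout.read_state();p=s["position"][:2]-C;print("now deg",np.degrees(np.arctan2(p[1],p[0])),"r",np.hypot(*p))
g=np.radians(np.linspace(a,b,n+1));P=.062*np.c_[np.cos(g),np.sin(g)];D=np.diff(P,axis=0)*100
print(np.round(np.c_[D[:,0],-D[:,1]],2).tolist())
E
python3 arc.py 109 -251 24
python3 - <<'E'
from h import *
c=pickle.load(open("w7.pkl","rb"));print(plane(c,382,375,.233),plane(c,397,427,.171))
E
```

```text
t 16.85 p [0.5518 0.3285 0.1701] rpy [-1.798e+02 -1.200e-01  1.100e-01] F [-1.   5.9  3.6] w 0.0203910984866707 58.81473362445831 q [0.4  0.37 1.4  0.   1.37 1.97]
cm in tool: [-0.08  0.15  0.21]
now deg 107.87901688890368 r 0.06246829956425937
[[1.59, -0.32], [1.62, 0.1], [1.53, 0.51], [1.35, 0.89], [1.07, 1.21], [0.72, 1.45], [0.32, 1.59], [-0.1, 1.62], [-0.51, 1.53], [-0.89, 1.35], [-1.21, 1.07], [-1.45, 0.72], [-1.59, 0.32], [-1.62, -0.1], [-1.53, -0.51], [-1.35, -0.89], [-1.07, -1.21], [-0.72, -1.45], [-0.32, -1.59], [0.1, -1.62], [0.51, -1.53], [0.89, -1.35], [1.21, -1.07], [1.45, -0.72]]
[0.43022959 0.27715603 0.233     ] [0.31523005 0.24510313 0.171     ]
```

play_rows(deltas=[1.59,-0.32,0,0,1,1.62,0.1,0,0,1,1.53,0.51,0,0,1,1.35,0.89,0,0,1,1.07,1.21,0,0,1,0.72,1.45,0,0,1,0,0,0,0,1])

```text
time: 17.55
position: [0.6341, 0.2863, 0.1702]
tool_rot: [3.141, -0.007, -0.001]
contact_force: [6.2, -0.5, 2.0]
width: 0.0202
grip_force: 59.0
```

```bash
python3 arc.py 19 -261 28
```

```text
now deg 15.323312216784988 r 0.06540081743910045
[[0.26, 1.05], [0.08, 1.08], [-0.11, 1.07], [-0.3, 1.04], [-0.47, 0.97], [-0.64, 0.87], [-0.78, 0.75], [-0.9, 0.6], [-0.99, 0.44], [-1.05, 0.26], [-1.08, 0.08], [-1.07, -0.11], [-1.04, -0.3], [-0.97, -0.47], [-0.87, -0.64], [-0.75, -0.78], [-0.6, -0.9], [-0.44, -0.99], [-0.26, -1.05], [-0.08, -1.08], [0.11, -1.07], [0.3, -1.04], [0.47, -0.97], [0.64, -0.87], [0.78, -0.75], [0.9, -0.6], [0.99, -0.44], [1.05, -0.26]]
```

play_rows(deltas=[0.26,1.05,0,0,1,0.08,1.08,0,0,1,0,0,0,0,1])

```text
time: 17.85
position: [0.6361, 0.2682, 0.1701]
tool_rot: [-3.138, -0.006, 0.0]
contact_force: [5.5, 4.9, 1.8]
width: 0.0205
grip_force: 59.9
```

play_rows(deltas=[-0.11,1.07,0,0,1,-0.3,1.04,0,0,1,0,0,0,0,1])

```text
time: 18.15
position: [0.6362, 0.2682, 0.1704]
tool_rot: [-3.102, -0.023, 0.007]
contact_force: [23.7, 53.7, -14.9]
width: 0.0203
grip_force: 61.4
```

play_rows(deltas=[-0.47,0.97,0,0,1,0,0,0,0,1])

```text
time: 18.35
position: [0.6314, 0.2681, 0.1703]
tool_rot: [-3.087, -0.025, 0.011]
contact_force: [26.9, 74.6, -20.1]
width: 0.0204
grip_force: 64.3
```

The wheel hit its stop at about 0° handle angle: force rose to 75 N with no motion, 108° from the start, which is 0.3 turn. Now I back off two full turns.

```bash
python3 arc.py -1 359 24
```

```text
now deg -0.8481812617417783 r 0.060440385995069554
[[-0.18, -1.61], [-0.59, -1.51], [-0.96, -1.3], [-1.27, -1.01], [-1.48, -0.65], [-1.6, -0.24], [-1.61, 0.18], [-1.51, 0.59], [-1.3, 0.96], [-1.01, 1.27], [-0.65, 1.48], [-0.24, 1.6], [0.18, 1.61], [0.59, 1.51], [0.96, 1.3], [1.27, 1.01], [1.48, 0.65], [1.6, 0.24], [1.61, -0.18], [1.51, -0.59], [1.3, -0.96], [1.01, -1.27], [0.65, -1.48], [0.24, -1.6]]
```

play_rows(deltas=[0.47,-0.97,0,0,1,0.3,-1.04,0,0,1,0.26,-1.07,0,0,1,0,0,0,0,1])

```text
time: 18.75
position: [0.6309, 0.2705, 0.17]
tool_rot: [-3.14, 0.007, 0.005]
contact_force: [-11.5, 1.5, 10.9]
width: 0.0207
grip_force: 62.7
```

play_rows(deltas=[-0.5,-1.61,0,0,1,-0.59,-1.51,0,0,1,-0.96,-1.3,0,0,1,-1.27,-1.01,0,0,1,-1.48,-0.65,0,0,1,-1.6,-0.24,0,0,1,-1.61,0.18,0,0,1,-1.51,0.59,0,0,1,-1.3,0.96,0,0,1,-1.01,1.27,0,0,1,-0.65,1.48,0,0,1,-0.24,1.6,0,0,1])

```text
time: 19.95
position: [0.5069, 0.2709, 0.17]
tool_rot: [-3.139, -0.001, 0.003]
contact_force: [2.8, 3.4, 4.7]
width: 0.0205
grip_force: 62.5
```

play_rows(deltas=[0.18,1.61,0,0,1,0.59,1.51,0,0,1,0.96,1.3,0,0,1,1.27,1.01,0,0,1,1.48,0.65,0,0,1,1.6,0.24,0,0,1,1.61,-0.18,0,0,1,1.51,-0.59,0,0,1,1.3,-0.96,0,0,1,1.01,-1.27,0,0,1,0.65,-1.48,0,0,1,0.24,-1.6,0,0,1])

```text
time: 21.15
position: [0.6309, 0.2675, 0.17]
tool_rot: [3.141, 0.002, 0.001]
contact_force: [-5.0, -2.5, 10.6]
width: 0.0205
grip_force: 62.7
```

play_rows(deltas=[-0.18,-1.61,0,0,1,-0.59,-1.51,0,0,1,-0.96,-1.3,0,0,1,-1.27,-1.01,0,0,1,-1.48,-0.65,0,0,1,-1.6,-0.24,0,0,1,-1.61,0.18,0,0,1,-1.51,0.59,0,0,1,-1.3,0.96,0,0,1,-1.01,1.27,0,0,1,-0.65,1.48,0,0,1,-0.24,1.6,0,0,1])

```text
time: 22.35
position: [0.5069, 0.2709, 0.17]
tool_rot: [-3.139, -0.001, 0.003]
contact_force: [2.9, 2.9, 5.6]
width: 0.0204
grip_force: 62.5
```

play_rows(deltas=[0.18,1.61,0,0,1,0.59,1.51,0,0,1,0.96,1.3,0,0,1,1.27,1.01,0,0,1,1.48,0.65,0,0,1,1.6,0.24,0,0,1,1.61,-0.18,0,0,1,1.51,-0.59,0,0,1,1.3,-0.96,0,0,1,1.01,-1.27,0,0,1,0.65,-1.48,0,0,1,0.24,-1.6,0,0,1])

```text
time: 23.55
position: [0.6309, 0.2675, 0.17]
tool_rot: [3.141, 0.002, 0.001]
contact_force: [-4.8, -2.6, 10.5]
width: 0.0208
grip_force: 62.7
```

play_rows(deltas=[0,0,0,0,1,0,0,0,0,1,0,0,0,0,1,0,0,0,0,1])

```text
time: 23.95
position: [0.631, 0.2689, 0.1701]
tool_rot: [-3.139, -0.0, 0.002]
contact_force: [-1.6, 2.5, 6.4]
width: 0.0204
grip_force: 62.4
```

```bash
python3 go.py .631 .269 .17; python3 - <<'E'
from h import *
from bench import eyes
d=pickle.load(open("c0.pkl","rb"))
o={n:eyes.camera(n) for n in("scene","top")};pickle.dump(o,open("c9.pkl","wb"))
for n,(x,y,w,h) in dict(scene=(195,285,115,105),top=(355,195,80,75)).items():
    a=cv2.absdiff(d[n]["frame"],o[n]["frame"]).max(2)[y:y+h,x:x+w];print(n,(a>40).sum(),a.mean())
E
```

```text
t 23.95 p [0.631  0.2689 0.1701] rpy [-1.7987e+02 -0.0000e+00  1.3000e-01] F [-1.6  2.5  6.4] w 0.020440212613628272 62.43208050727844 q [0.28 0.46 1.27 0.   1.41 1.84]
cm in tool: [ 0.   -0.01  0.01]
scene 1670 10.427743271221532
top 269 9.295
```

```bash
python3 -c "
from bench import order;print(order.job_done())"
```

```text
the job is handed in; nothing more can be done
None
```

The job is handed in, but no verdict came back: the table turned one station clockwise into its click, and the valve was closed to its stop and opened two full turns, ending within about 1° by the arm's readings, with the handle still gripped at about 62 N.

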